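Ratchet the tube prop up to height and lay the quartz tube on it

ROBOT

A 6-joint arm with a two-finger parallel gripper is mounted at the origin on a cart in front of the work surface, level with it; the furniture and walls round the work are solid. World frame = base frame: x ahead of the robot, y to its left, z up, the work surface at z = 0. Lengths are in m, angles in degrees, forces in N, time in s.
With the tool pointing down it reaches from about 0.375 to 0.9 m from the base axis. Payload 3.1 kg.
Tool frame: the origin (TCP) lies on the centre line of the jaws, within the pads' length; the fingertips stand 22 mm ahead of it and the grasp point (between the pads) lies 3 mm ahead of it; y points along the fingers, z is the direction in which the jaws open and shut, and the axes are right-handed (so a half turn about y gives the same grasp; the last joint's range is limited). The gripper opens to 87 mm and grips with 3 to 60 N. Pads are 19 mm wide; open, the fingers measure 117 mm over their backs; the gripper's body (75 mm by 190 mm) begins 51 mm behind the grasp point.
Start: joints at [-74.8, 30.224, 82.088, -0, 67.689, -10.227], TCP at [0.268, -0.564, 0.245] pointing down, gripper open.
Joint ranges: [-176.69, 176.69], [-43.24, 126.21], [12.49, 139.97], [-82, 262], [0, 151.66], [-163.58, 163.58]. Speed limits (degrees/s): [159.86, 159.86, 180, 180, 180, 180].

INTERFACE

Orientations are given as a 3x3 rotation matrix whose columns are the frame's x, y, z axes.
In Python, from rig import bot gives the robot as it stands.
- The arm moves only by the tool jog_arm, never from a script. Its argument "motion" is one flat list of numbers, 6 for each row, row after row: the shift along the tool's x, y, z in mm, then the turn, a rotation vector about the tool's x, y, z in degrees. A call has 1 to 20 rows; each row is the pose to reach, as a shift and turn from the pose commanded when the call began, along the tool's axes at that moment; what a row does not reach only later rows make up. A row lasts 1/8 s, in which the tool goes at most 62.5 mm and 10.7 degrees, less where a joint would pass 70% of its speed; a pose out of reach is approached as far as the arm can. A call with a gripper value outside its range is refused whole. "gripper" is the opening, from 0 (shut) to 1 (fully open), set as the call begins (left out, the last holds). The fingers move at their own pace and stop on an object; the grip force is fixed at half the most. Time passes only in rows, so rows that repeat a pose let the fingers close. It gives the time, the measured TCP pose, the force and the opening at its end, in the units of the state.
- bot.read_state(): the state, without advancing time (a new reading comes with each control period).
- bot.capture(name): name is "scene" or "top" or "wrist"; returns (picture, depth): 420x560x3 uint8, red, green, blue; 420x560 float32, m along the optical axis (not along the pixel's ray), 0 where there is no reading.
- bot.get_calibration(name): a dict with "mtx" (3x3 intrinsics, pixels), "k1" (the pictures are not rectified: a ray, as slopes to the right and down, at radius r is drawn at 1 + k1 r^2 times it, then the intrinsics apply), "pose" (4x4, takes a point from camera to world coordinates); the wrist camera has in their place "hand_eye" (4x4, takes a point from camera to tool coordinates, whose origin is the TCP and whose axes are the tool frame's). Camera axes: x right, y up, looking along -z (the intrinsics and any distortion apply to the point x, -y, -z); pixel columns grow to the right and rows downward; lengths in m; the calibration is good to about 2 mm. A picture is of the moment at which its call begins: read the wrist's pose just before it. get_calibration takes no time and is no camera call.
- bot.hand_in(): hands the job in, once; it reports no verdict.
The state is a dict: "time_s": time; "joint_positions": joint angles; "qvel": joint speeds; "tau": joint torques, N m; "position": TCP position; "tcp_rot": TCP orientation; "force": force on the tool from outside, world axes, zero at the start; "moment": the same for the moment, N m; "opening": opening from 0.0 (shut) to 1.0 (fully open).
Only numpy, scipy, OpenCV 4.12 (cv2) and the standard library are available. Lean on these libraries where they do the work, as an engineer would, in place of code of your own. Each camera call takes 0.05 s, during which the arm holds its last target.

TASK

The tube stand on the bench has a fixed V rest and a ratchet prop with a second V. Lift the prop by its red handle, counting the clicks, and stop at the notch that brings its V level with the fixed rest: the ratchet cannot be let down again, so do not go one click too far, and never haul on the handle so hard that its lifting spring is squeezed solid. Let the handle go, then lay the quartz tube gently, level and about centred, in both Vs, and leave the other things on the bench where they are.

Things in the scene. Friction and masses are not known exactly. Their poses are not given: they have to be found in the camera images.
- handle_grip (a point): centre of the red grip of the prop's lifting handle: a level block 44 mm long (x), 14 mm wide (y), 14 mm high, at the end of a rod pointing away from the fixed rest; pinch it across its width from above. With the handle let go, this point is 75 mm out along x from the column and 68.7 mm below the centre-line of a tube lying in the prop's V.
- handle: the handle as a body (origin at the foot of the column; axes as handle_grip, z up). It lifts the toothed column through a coil spring: pulled up, it first gives 11 to 20 mm, by a load that differs each time, so while it is pulled its height does not tell the column's. It is squeezed solid at 23 mm (21 N): never pull that hard. Let go, it sinks back.
- pawl: brass spring pawl on the side of the prop; origin inside the column, level with the pawl's top. The column's notches are 8 mm apart. As each passes, the pull rises slowly to a peak of 11 to 18 N, then drops at once by about 4 N: one click. Let go, the column sinks less than 8 mm until the last notch clicked rests on the pawl. The first click is one full notch above the start.
- rest_seat (a point): centre-line point of a tube lying in the fixed V rest. x points level along the tube line to the prop, whose V is 160 mm away; z up. With the prop right and let go, handle_grip is 235 mm along x from here and 68.7 mm lower. The white 90 degree Vs are 18 mm long, 35 mm wide at the mouth; their tops are level with this point, their bottoms 17.7 mm below.
- tube_mid (a point): centre of the white quartz tube, 25 mm diameter, 260 mm long, its y axis along the tube; it lies on the bench at the start. Fragile: never press it into the Vs with more than 15 N. About centred means its middle lies within 25 mm of half-way between the two Vs.
- quartz_tube: the same quartz tube as a body (origin on its wall, half-way along)
- cradle: the whole tube stand, bolted down; grey base plate 270 x 90 x 12 mm; origin under it, half-way between the two Vs; axes as rest_seat. The prop starts 3 to 5 notches below the height level with the fixed rest; one more notch lies above that. Lift slowly, about 10 mm/s.
- timer: bystander: white kitchen-style timer, 62 x 62 x 18 mm; origin under its centre
- crucible_2: bystander: white porcelain crucible, 48 mm wide, 38 mm high; origin under its centre
- screwdriver_1: bystander: screwdriver with a yellow handle, 170 mm long; origin under its centre
- notebook: bystander: blue notebook, 210 x 152 x 14 mm; origin under its centre
- amber_bottle: bystander: small amber bottle with white cap, 45 mm wide, 100 mm high; origin under its centre

How it is judged:
By the outcome, as a careful person would: the job done as asked, in the order asked, and still so for the second after the job is handed in, with the robot touching nothing.
It also fails if it takes over 72 s, if anything falls off the work surface, if the arm or the gripper's body presses on something with over 40 N, if the wrist force passes 120 N, or if a joint passes its speed limit or range.

## Working session

There is one attempt and no reset: what is moved stays moved. The work goes in short steps, Python scripts to look and compute and a tool call to move; the robot and the scene stay as the last step left them, time stands still between calls to the robot, and variables do not carry over. Pictures are saved under pics/ and viewed, and the job is handed in when it is done.

Besides the shell and the picture viewer there is one more tool, called after "Call:" as name(argument=value, ...) on one line, values as JSON. jog_arm: Moves the arm, as the interface text tells. Its arguments: {"type":"object","properties":{"motion":{"type":"array","items":{"type":"number"}},"gripper":{"type":"number"}},"required":["motion"]}

```bash
ls; mkdir -p pics; cat > h.py <<'E'
import numpy as np, cv2
from rig import bot
def cap(n,name):
    s=bot.read_state()
    im,d=bot.capture(n); c=bot.get_calibration(n)
    T=np.eye(4)
    if 'hand_eye' in c:
        P=np.eye(4);P[:3,:3]=np.array(s['tcp_rot']).reshape(3,3);P[:3,3]=s['position'];T=P@np.array(c['hand_eye'])
    else: T=np.array(c['pose'])
    cv2.imwrite(f'pics/{name}.png',im[:,:,::-1])
    np.savez(f'pics/{name}.npz',im=im,d=d,T=T,K=np.array(c['mtx']),k1=c['k1'])
    return load(name)
def load(name):
    return dict(np.load(f'pics/{name}.npz'))
def cloud(D):
    im,d,T,K,k1=[D[k] for k in('im','d','T','K','k1')]
    h,w=d.shape
    u,v=np.meshgrid(np.arange(w),np.arange(h))
    pts=np.stack([u,v],-1).reshape(-1,1,2).astype(np.float64)
    r=cv2.undistortPoints(pts,K,np.array([float(k1),0,0,0])).reshape(h,w,2)
    # note forward model x*(1+k1 r^2)
    X=np.stack([r[...,0]*d,-r[...,1]*d,-d,np.ones_like(d)],-1)@T.T
    W=X[...,:3]; W[d<=0]=np.nan
    return W
def proj(D,p):
    T,K,k1=D['T'],D['K'],float(D['k1'])
    q=np.linalg.inv(T)@np.r_[p,1]
    x,y=q[0]/-q[2],-q[1]/-q[2]; f=1+k1*(x*x+y*y)
    return K[0,0]*x*f+K[0,2],K[1,1]*y*f+K[1,2]
E
python3 - <<'E'
from h import *
s=bot.read_state();print(s)
for n in('scene','top'):
    D=cap(n,n+'0');print(n,D['K'],D['k1'],D['T'])
E
```

```text
pics
{'time_s': 0.0, 'joint_positions': array([-7.47995284e+01,  3.02800039e+01,  8.21567628e+01, -1.03119837e-03,
        6.76890115e+01, -1.02263846e+01]), 'qvel': array([ 0.0375556 ,  0.02204259,  0.04860234,  0.02217423, -0.01313783,
       -0.00265472]), 'tau': array([-4.78717611e-04, -4.40041208e+01, -1.76592940e+01,  6.32319669e-02,
        5.83075953e-02, -1.83431403e-04]), 'position': array([ 0.26819645, -0.56376722,  0.24355837]), 'tcp_rot': array([[-9.03131308e-01, -5.91653844e-04,  4.29364053e-01],
       [-4.29364299e-01,  2.11407357e-03, -9.03128911e-01],
       [-3.73367506e-04, -9.99997590e-01, -2.16332107e-03]]), 'force': array([-0.48786485, -0.15912818, -0.3755997 ]), 'moment': array([ 0.0775334 , -0.04082713, -0.01862821]), 'opening': 0.9984742264153731}
scene [[449.6508505    0.         276.49108992]
 [  0.         449.6508505  213.50088767]
 [  0.           0.           1.        ]] 0.010364206492933011 [[-8.96018930e-01  3.26128640e-01 -3.01314100e-01  2.45847319e-01]
 [-4.44015800e-01 -6.57795489e-01  6.08403701e-01  6.12636872e-01]
 [ 2.14815454e-04  6.78929455e-01  7.34203479e-01  9.83787702e-01]
 [ 0.00000000e+00  0.00000000e+00  0.00000000e+00  1.00000000e+00]]
top [[519.08304065   0.         282.61303074]
 [  0.         519.08304065 209.44854606]
 [  0.           0.           1.        ]] -0.023153604895381364 [[ 0.48997103  0.81048701 -0.32099718  0.07084199]
 [-0.8717278   0.45738061 -0.1757658  -0.39790588]
 [ 0.00436199  0.36594232  0.93062731  1.68712511]
 [ 0.          0.          0.          1.        ]]
```

View pics/scene0.png

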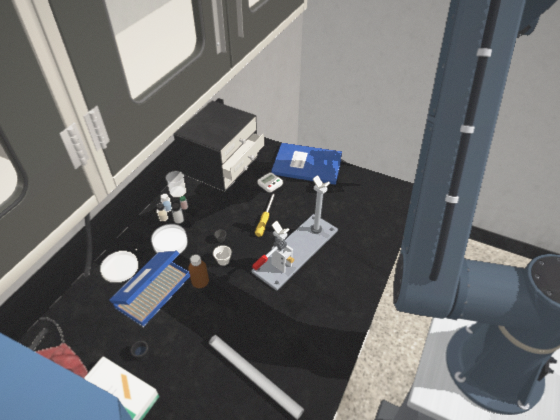

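View pics/top0.png

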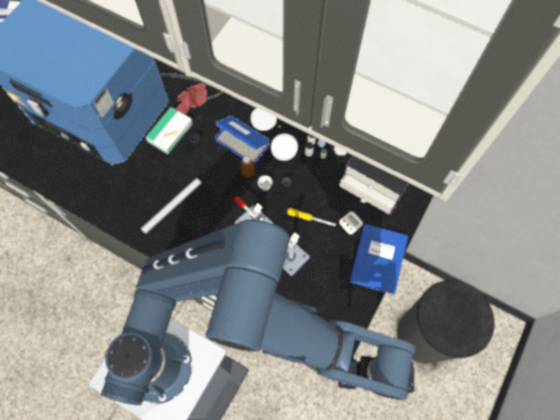

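The scene view shows the fixed V at about (319,185), the prop V at (280,230), the red grip at (263,262), and the tube from (213,340) to (300,412). In the top view the tube runs from (145,228) to (198,183), with the grip at (241,203).

```bash
python3 - <<'E'
from h import *
D=load('scene0');W=cloud(D);im=D['im'].astype(int)
z=im[160:300,230:350].astype(np.uint8)
cv2.imwrite('pics/z0.png',cv2.resize(z,None,fx=5,fy=5,interpolation=cv2.INTER_CUBIC)[:,:,::-1])
R,G,B=im[...,0],im[...,1],im[...,2]
v,u=np.mgrid[:420,:560]
m=(R>150)&(G<60)&(B<60)&(u>240)&(u<290)&(v>240)&(v<280)
p=W[m];print('red',m.sum(),np.nanmean(p,0),np.nanmin(p,0),np.nanmax(p,0))
# tube
m=(u>200)&(u<310)&(v>330)&(v<420)&(W[...,2]>0.006)&(W[...,2]<0.04)&(R>90)
p=W[m];print('tube',m.sum(),np.nanmin(p,0),np.nanmax(p,0),p.mean(0))
c=p.mean(0);U,S,V=np.linalg.svd(p-c,full_matrices=False);t=(p-c)@V[0];print(V[0],t.min(),t.max(),np.percentile(p[:,2],[50,95,99]))
# plate: 
m=(u>230)&(u<350)&(v>200)&(v<300)&(abs(W[...,2]-0.012)<0.006)&(R>70)
p=W[m][:,:2].astype(np.float32);print('plate',m.sum(),cv2.minAreaRect(p),np.nanmedian(W[m][:,2]))
for q in[(319,185),(280,230),(318,225),(262,263)]: print(q,W[q[1],q[0]],im[q[1],q[0]])
D=load('top0');W=cloud(D);im=D['im'].astype(int);R,G,B=im[...,0],im[...,1],im[...,2]
m=(R>130)&(G<60)&(B<60)&(u>225)&(u<260)&(v>190)&(v<225)
p=W[m];print('topred',m.sum(),np.nanmean(p,0),np.nanmin(p,0),np.nanmax(p,0))
m=(u>135)&(u<205)&(v>175)&(v<240)&(W[...,2]>0.006)&(W[...,2]<0.04)&(R>120)
p=W[m];print('tube',m.sum(),p.mean(0),np.percentile(p[:,2],[50,95,99]))
c=p.mean(0);U,S,V=np.linalg.svd(p-c,full_matrices=False);t=(p-c)@V[0];print(V[0],t.min(),t.max())
E
```

```text
red 50 [0.57610596 0.0412905  0.10078388] [0.56593226 0.01990879 0.09520644] [0.58376699 0.06029634 0.10382973]
tube 1367 [0.34636854 0.22151041 0.0062741 ] [0.60354467 0.30575763 0.02927952] [0.4682189  0.26773097 0.02172408]
[-9.71330436e-01  2.37733263e-01 -2.83753412e-04] -0.13780924217735763 0.12242348896466558 [0.022492   0.02652058 0.02780434]
plate 2058 ((0.6004424691200256, -0.1161494255065918), (0.2726297080516815, 0.21940000355243683), 75.5581283569336) 0.011316683663201377
(319, 185) [ 0.51872907 -0.18324114  0.18895313] [246 246 245]
(280, 230) [ 0.55696297 -0.03496072  0.14735239] [246 246 245]
(318, 225) [ 0.51094503 -0.18488123  0.03626846] [171 174 176]
(262, 263) [0.56936939 0.03912311 0.09449624] [131  42  39]
topred 45 [0.57227375 0.03815417 0.10168545] [0.56075573 0.0186816  0.09044983] [0.58099726 0.05688515 0.10834043]
tube 539 [0.46894717 0.26161009 0.02167897] [0.0221238  0.02976065 0.03260142]
[-0.97045719  0.24126847  0.0015375 ] -0.13135769196665606 0.12789094087418326
```

View pics/z0.png

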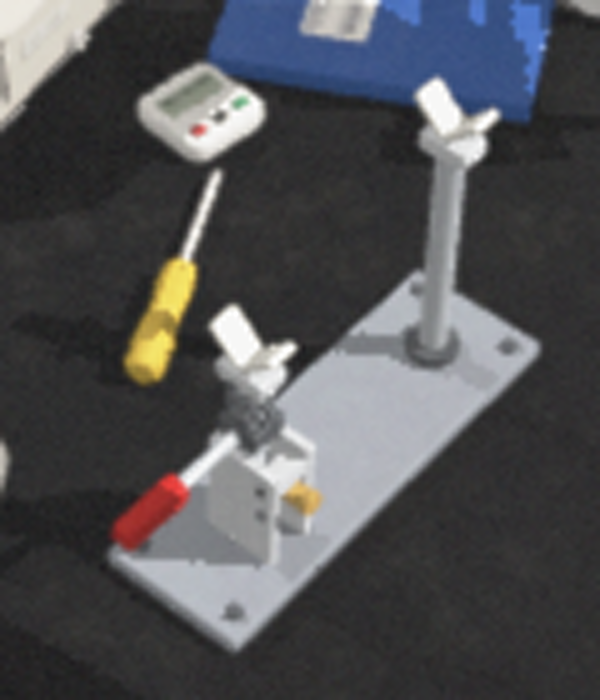

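```bash
python3 - <<'E'
from h import *
D=load('scene0');W=cloud(D)
v,u=np.mgrid[:420,:560]
m=(u<370)&(W[...,2]>0.22)
p=W[m]; 
for y0 in np.arange(-0.6,0.7,0.1):
    q=p[(p[:,1]>y0)&(p[:,1]<y0+.1)]
    if len(q): 
        i=np.argsort(q[:,0])[:1]; print(round(y0,1),len(q),q[i].round(3), np.percentile(q[:,0],5).round(3), q[:,2].min().round(3))
print(bot.get_calibration('wrist'))
D=cap('wrist','w0')
E
```

```text
-0.6 23 [[ 0.715 -0.511  0.477]] 0.715 0.473
-0.5 336 [[ 0.714 -0.479  0.502]] 0.715 0.473
-0.4 1089 [[ 0.713 -0.308  0.556]] 0.715 0.472
-0.3 2682 [[ 0.713 -0.259  0.544]] 0.715 0.473
-0.2 4218 [[ 0.703 -0.154  0.582]] 0.714 0.473
-0.1 4161 [[ 0.702 -0.085  0.63 ]] 0.711 0.473
-0.0 2267 [[0.713 0.088 0.558]] 0.715 0.471
0.1 4354 [[0.713 0.179 0.636]] 0.715 0.473
0.2 12319 [[0.706 0.294 0.573]] 0.713 0.472
0.3 12360 [[0.71  0.301 0.608]] 0.715 0.472
0.4 2725 [[0.713 0.403 0.557]] 0.715 0.473
0.5 6584 [[0.512 0.525 0.388]] 0.531 0.307
{'mtx': array([[303.69196769,   0.        , 279.69588624],
       [  0.        , 303.69196769, 207.91167792],
       [  0.        ,   0.        ,   1.        ]]), 'k1': -0.042551538315020565, 'hand_eye': array([[ 9.02389549e-04, -9.57523979e-01, -2.88352243e-01,
        -8.07582730e-02],
       [-1.37205555e-04,  2.88352240e-01, -9.57524395e-01,
        -1.39489379e-01],
       [ 9.99999583e-01,  9.03623537e-04,  1.28828439e-04,
         3.99186960e-04],
       [ 0.00000000e+00,  0.00000000e+00,  0.00000000e+00,
         1.00000000e+00]])}
```

View pics/w0.png

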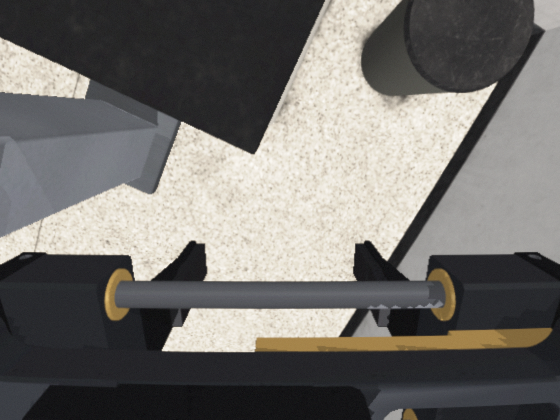

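The wrist picture shows only floor and the fingers (rows 250 and down). I'll go to a view pose above the stand.

```bash
cat > plan.py <<'E'
import numpy as np, json, os
from scipy.spatial.transform import Rotation as Ro
def Ryaw(yaw):
    a=np.radians(yaw); z=np.array([np.cos(a),np.sin(a),0]); y=np.array([0,0,-1.]); return np.stack([np.cross(y,z),y,z],1)
def get():
    if os.path.exists('cmd.json'):
        j=json.load(open('cmd.json'));return np.array(j['p']),np.array(j['R'])
    return np.array([.268,-.564,.245]),Ryaw(-64.573)
def delta(p,yaw):
    p0,R0=get(); R=Ryaw(yaw)
    return (R0.T@(np.array(p)-p0)*1000).round(1),np.degrees(Ro.from_matrix(R0.T@R).as_rotvec()).round(1)
def moved(sh,rv):
    p0,R0=get(); p=p0+R0@np.array(sh)/1000; R=R0@Ro.from_rotvec(np.radians(rv)).as_matrix()
    json.dump(dict(p=p.tolist(),R=R.tolist()),open('cmd.json','w'));print('cmd',p.round(4),'yaw',np.degrees(np.arctan2(R[1,2],R[0,2])).round(2))
E
python3 -c "
from plan import *
print(delta([.529,-.144,.36],-14))"
```

```text
(array([-416. , -115. , -267.3]), array([  0. , -50.6,   0. ]))
```

Call:
jog_arm(motion=[-42,-20,-27,0,-5,0,-84,-35,-54,0,-10,0,-126,-50,-81,0,-15,0,-168,-65,-108,0,-20,0,-210,-80,-135,0,-25,0,-252,-90,-162,0,-30,0,-294,-100,-189,0,-35,0,-336,-110,-216,0,-40,0,-378,-115,-243,0,-45,0,-416,-115,-267,0,-50.6,0,-416,-115,-267,0,-50.6,0,-416,-115,-267,0,-50.6,0], gripper=1)

```text
time_s: 1.65
position: [0.5291, -0.1447, 0.3592]
tcp_rot: [[-0.241, -0.001, 0.97], [-0.97, -0.0, -0.241], [0.0, -1.0, -0.001]]
force: [0.3, 0.0, -0.5]
opening: 1.003
```

```bash
python3 - <<'E'
from h import *
from plan import *
moved([-416,-115,-267],[0,-50.6,0])
D=cap('wrist','w1')
s=bot.read_state();print(s['time_s'],s['position'],s['tcp_rot'],s['joint_positions'])
E
```

```text
cmd [ 0.5291 -0.1442  0.36  ] yaw -13.97
1.7 [ 0.52892437 -0.1452572   0.35924023] [[-2.42511722e-01 -9.37612636e-04  9.70148023e-01]
 [-9.70148416e-01 -1.15427544e-04 -2.42511932e-01]
 [ 3.39364055e-04 -9.99999554e-01 -8.81630881e-04]] [-2.70158485e+01  1.75673870e+01  8.42780092e+01 -3.09481010e-02
  7.81994606e+01 -1.29746665e+01]
```

View pics/w1.png

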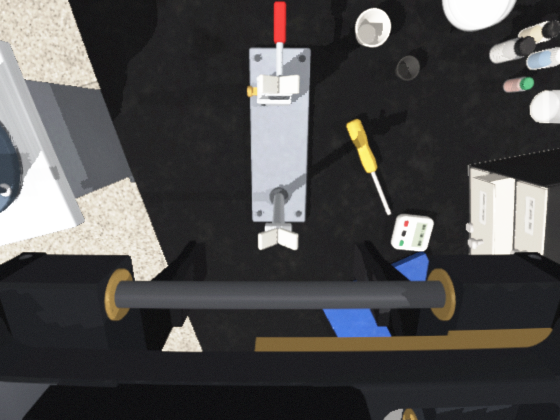

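The wrist view shows the red grip at (280,20), the prop V at (278,86), the fixed V at (278,238), and the base plate at columns 250-310, rows 48-222.

```bash
python3 - <<'E'
from h import *
D=load('w1');W=cloud(D);im=D['im'].astype(int)
R,G,B=im[...,0],im[...,1],im[...,2]
v,u=np.mgrid[:420,:560]
def box(a,b,c,d):return (u>=a)&(u<=b)&(v>=c)&(v<=d)
e=W[box(180,230,50,200)];print('bench z',np.nanmedian(e[:,2]),np.nanstd(e[:,2]))
m=box(245,315,44,226)&(abs(W[...,2]-0.012)<0.008)&(R>90)
p=W[m];print('plate z',np.median(p[:,2]),cv2.minAreaRect(p[:,:2].astype(np.float32)))
m=box(265,295,0,48)&(R>110)&(G<90)&(B<90)
p=W[m];print('red',m.sum(),p.mean(0),p[:,2].min(),p[:,2].max(),np.percentile(p[:,2],[10,50,90]));top=p[p[:,2]>np.percentile(p[:,2],90)-.008]
print(cv2.minAreaRect(top[:,:2].astype(np.float32)),top.mean(0))
def frame(p,d): return p@d
ex=np.array([.2425,.9701,0]);ey=np.array([-.9701,.2425,0])
for n,b in(('prop',(252,305,70,105)),('fixed',(252,305,220,250))):
    m=box(*b)&(R>150)&(abs(R-B)<25)&(W[...,2]>.1)
    p=W[m];print(n,m.sum(),p[:,2].min(),np.percentile(p[:,2],[50,90,97,99.5]))
    r=cv2.minAreaRect(p[:,:2].astype(np.float32));print(r)
    x=p@ex;y=p@ey;print(' x',x.min(),x.max(),'y',y.min(),y.max())
    # z profile vs y
    for yy in np.arange(y.min(),y.max(),.002):
        s=p[(y>=yy)&(y<yy+.002)]; print('  ',round(yy+.001,4),len(s),np.percentile(s[:,2],[10,50,90]).round(4),((s@ex).min().round(4),(s@ex).max().round(4)))
z=im[0:260,230:330].astype(np.uint8)
cv2.imwrite('pics/z1.png',cv2.resize(z[:115],None,fx=5,fy=5,interpolation=cv2.INTER_CUBIC)[:,:,::-1])
E
```

```text
bench z -0.0007137697322291137 0.0009256786721462963
plate z 0.011258847452124188 ((0.5394691228866577, -0.1018654853105545), (0.26762932538986206, 0.09051089733839035), 75.52627563476562)
red 495 [nan nan nan] nan nan [nan nan nan]
((0.0, 0.0), (0.0, 0.0), 0.0) [nan nan nan]
prop 770 0.1005909181369452 [0.15460117 0.16196388 0.16286374 0.16359025]
((0.5569012761116028, -0.03494216501712799), (0.01981864683330059, 0.041874609887599945), 75.59825134277344)
 x 0.09119931965655434 0.11106730280836724 y -0.569671198346432 -0.5277576377757842
   -0.5687 25 [0.16  0.161 0.162] (np.float64(0.0929), np.float64(0.1086))
   -0.5667 36 [0.1611 0.1623 0.1633] (np.float64(0.0927), np.float64(0.1095))
   -0.5647 34 [0.1606 0.1616 0.1624] (np.float64(0.0928), np.float64(0.1084))
   -0.5627 38 [0.1569 0.1591 0.1607] (np.float64(0.0915), np.float64(0.1087))
   -0.5607 42 [0.1388 0.1575 0.159 ] (np.float64(0.0912), np.float64(0.1092))
   -0.5587 39 [0.153  0.1554 0.1566] (np.float64(0.0912), np.float64(0.1093))
   -0.5567 39 [0.1514 0.1531 0.1544] (np.float64(0.0912), np.float64(0.1094))
   -0.5547 40
[... 2370 characters left out ...]
  -0.541 36 [0.1793 0.1913 0.1928] (np.float64(-0.0662), np.float64(-0.048))
   -0.539 31 [0.179  0.1924 0.1938] (np.float64(-0.0668), np.float64(-0.0483))
   -0.537 41 [0.1798 0.1941 0.1956] (np.float64(-0.066), np.float64(-0.0488))
   -0.535 44 [0.18   0.196  0.1978] (np.float64(-0.0666), np.float64(-0.0487))
   -0.533 38 [0.1804 0.1986 0.1999] (np.float64(-0.0667), np.float64(-0.0492))
   -0.531 30 [0.1997 0.2008 0.2017] (np.float64(-0.0668), np.float64(-0.0496))
   -0.529 32 [0.2009 0.202  0.203 ] (np.float64(-0.0659), np.float64(-0.0493))
   -0.527 30 [0.1997 0.2011 0.2018] (np.float64(-0.0668), np.float64(-0.0494))<stdin>:11: RuntimeWarning: Mean of empty slice.
  ret = um.true_divide(
```

View pics/z1.png

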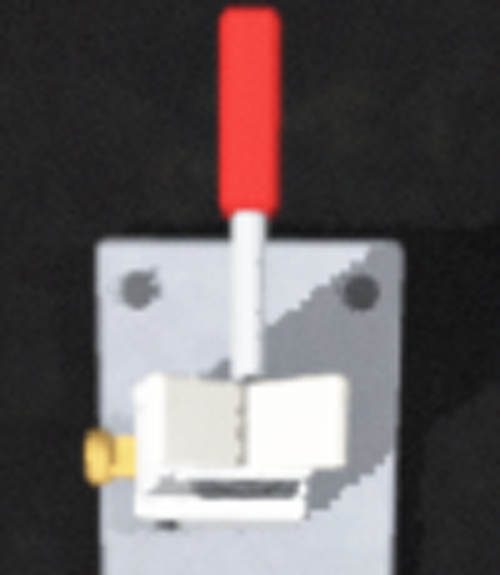

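```bash
python3 - <<'E'
from h import *
D=load('w1');W=cloud(D);im=D['im'].astype(int)
R,G,B=im[...,0],im[...,1],im[...,2]
v,u=np.mgrid[:420,:560]
m=(u>265)&(u<295)&(v<48)&(R>110)&(G<90)&(B<90)
p=W[m];p=p[~np.isnan(p[:,0])];print(m.sum(),len(p),np.percentile(p[:,2],[1,10,50,90,99]),v[m].min(),v[m].max())
t=p[p[:,2]>np.percentile(p[:,2],60)-.003]
a=np.radians(75.5);ex=np.array([np.cos(a),np.sin(a),0]);ey=np.array([-ex[1],ex[0],0])
print(len(t),t.mean(0));x=t@ex;y=t@ey
print('mid x,y',(x.min()+x.max())/2,(y.min()+y.max())/2,np.ptp(x),np.ptp(y))
c=ex*(x.min()+x.max())/2+ey*(y.min()+y.max())/2;print('grip c',c)
# Vs by fit of z=|y-y0|+z0
from scipy.optimize import least_squares
S={}
for n,b in(('prop',(252,305,70,105)),('fixed',(252,305,220,250))):
    m=(u>=b[0])&(u<=b[1])&(v>=b[2])&(v<=b[3])&(R>150)&(abs(R-B)<25)&(W[...,2]>.1)
    q=W[m];y=q@ey
    q=q[(abs(y-np.median(y))<.014)];y=q@ey
    r=least_squares(lambda s:(q[:,2]-s[1]-np.abs(y-s[0])),[np.median(y),q[:,2].min()+.01],loss='soft_l1',f_scale=.001)
    x=W[m]@ex; print(n,r.x,(x.min(),x.max())); S[n]=r.x
    xm=(x.min()+x.max())/2; print('  seat',ex*xm+ey*r.x[0]+np.array([0,0,r.x[1]+.0177]))
E
```

```text
495 493 [-0.00020892  0.09949517  0.10103082  0.10228376  0.10321939] 1 43
474 [0.5753838  0.03715867 0.10106373]
mid x,y 0.17971818970874984 -0.5478840011319552 0.042688898026154054 0.013256979671533609
grip c [0.57543044 0.03681454 0.        ]
prop [-0.54763004  0.14487642] (np.float64(0.09567733667016966), np.float64(0.11551505759508282))
  seat [ 0.55662591 -0.0348829   0.16257642]
fixed [-0.54768491  0.18455087] (np.float64(-0.06267669806899424), np.float64(-0.04346950822697557))
  seat [ 0.51695141 -0.18851195  0.20225087]
```

The height gap is 39.7 mm, so 5 clicks. The grip centre is at (0.5754, 0.0368, 0.094), which agrees with the given 75 mm and 68.7 mm. Next I'll check the clearance to the neighbours and plan the approach.

```bash
python3 - <<'E'
from h import *
from plan import *
D=load('scene0');W=cloud(D)
for q in((197,260),(199,275),(222,255)): print(q,W[q[1],q[0]])
print(delta([.5754,.0368,.25],-14.5),delta([.5754,.0368,.098],-14.5))
E
```

```text
(197, 260) [0.71265472 0.10636146 0.10217875]
(199, 275) [0.70766995 0.11606636 0.05462579]
(222, 255) [0.71155142 0.0069774  0.00662468]
(array([-186.9,  110. ,    1.2]), array([0. , 0.5, 0. ])) (array([-186.9,  262. ,    1.2]), array([0. , 0.5, 0. ]))
```

Call:
jog_arm(motion=[-45,15,0,0,0.5,0,-90,40,0,0,0.5,0,-135,70,1,0,0.5,0,-187,110,1.2,0,0.5,0,-187,150,1.2,0,0.5,0,-187,185,1.2,0,0.5,0,-187,210,1.2,0,0.5,0,-187,225,1.2,0,0.5,0,-187,225,1.2,0,0.5,0])

```text
time_s: 2.82
position: [0.5752, 0.0356, 0.1337]
tcp_rot: [[-0.251, -0.002, 0.968], [-0.968, 0.0, -0.251], [0.0, -1.0, -0.002]]
force: [-0.6, -0.6, 1.1]
opening: 1.0
```

```bash
python3 - <<'E'
from h import *
from plan import *
moved([-187,225,1.2],[0,.5,0])
D=cap('wrist','w2');W=cloud(D);im=D['im'].astype(int)
s=bot.read_state();print(s['time_s'],s['position'],s['force'])
R,G,B=im[...,0],im[...,1],im[...,2]
m=(R>110)&(G<90)&(B<90);v,u=np.nonzero(m);print(m.sum(),u.min(),u.max(),v.min(),v.max())
print(proj(D,np.array([.5754,.0368,.094])))
p=W[m];p=p[(p[:,2]>.09)];a=np.radians(75.5);ex=np.array([np.cos(a),np.sin(a),0]);ey=np.array([-ex[1],ex[0],0])
print(np.median(p[:,2]),[((p@e).min(),(p@e).max()) for e in(ex,ey)],'tcp',s['position']@ex,s['position']@ey)
E
```

```text
cmd [0.5754 0.0369 0.135 ] yaw -14.47
2.875 [0.57598238 0.03571145 0.13466962] [-0.19591016  0.0524938   0.33237023]
3906 266 491 52 275
(np.float64(277.71337882383784), np.float64(244.96074320394348))
0.10042193956403654 [(np.float64(0.1608432546263654), np.float64(0.2032747397779189)), (np.float64(-0.5543861534929859), np.float64(-0.5406436925319799))] tcp 0.17878842323466013 -0.5486945520210695
```

View pics/w2.png

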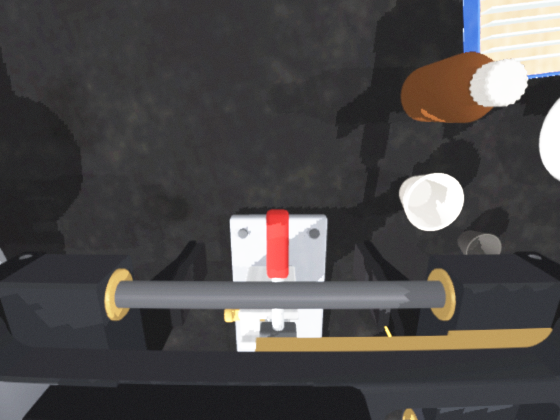

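The grip sits at (278,243), centred between the fingers. I'll correct a millimetre or so, go down, then close.

Call:
jog_arm(motion=[-3,10,-1,0,0,0,-3,20,-1,0,0,0,-3,30,-1,0,0,0,-3,37,-1,0,0,0,-3,37,-1,0,0,0], gripper=0.5)

```text
time_s: 3.5
position: [0.575, 0.0398, 0.0967]
tcp_rot: [[-0.25, -0.002, 0.968], [-0.968, 0.0, -0.25], [0.0, -1.0, -0.002]]
force: [-1.1, -0.5, -0.8]
opening: 0.54
```

Call:
jog_arm(motion=[0,0,0,0,0,0,0,0,0,0,0,0,0,0,0,0,0,0,0,0,0,0,0,0,0,0,0,0,0,0], gripper=0)

```text
time_s: 4.12
position: [0.5748, 0.0399, 0.0977]
tcp_rot: [[-0.25, -0.002, 0.968], [-0.968, 0.0, -0.25], [0.0, -1.0, -0.002]]
force: [-1.6, 0.3, 3.1]
opening: 0.158
```

```bash
python3 - <<'E'
from h import *
from plan import *
moved([-3,37,-1],[0,0,0])
for i in range(1):
    s=bot.read_state();print(s['time_s'],s['position'],s['force'],s['moment'],s['opening'])
D=cap('wrist','w3')
E
```

```text
cmd [0.5752 0.0401 0.098 ] yaw -14.47
4.125 [0.57477803 0.03991121 0.09770937] [-1.57293605  0.28875142  3.12268106] [ 0.13046228  0.3196086  -0.03794421] 0.15797846517549316
```

View pics/w3.png

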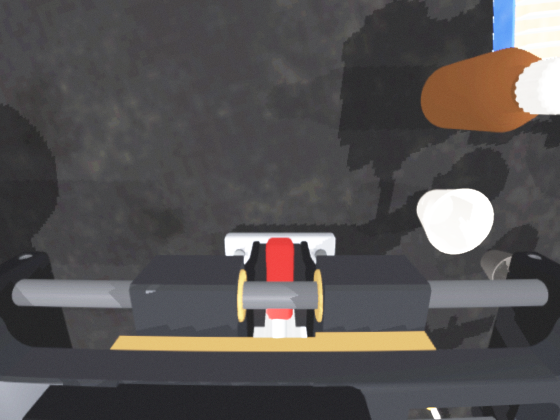

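The grip is pinched (opening 13.7 mm, as expected for 14). I'll lift slowly at 10 mm/s and log the force.

Call:
jog_arm(motion=[0,-1.25,0,0,0,0,0,-2.5,0,0,0,0,0,-3.75,0,0,0,0,0,-5,0,0,0,0])

```text
time_s: 4.68
position: [0.5748, 0.0398, 0.102]
tcp_rot: [[-0.25, -0.002, 0.968], [-0.968, 0.0, -0.25], [0.0, -1.0, -0.002]]
force: [-2.4, 0.8, -3.5]
opening: 0.155
```

Call:
jog_arm(motion=[0,-1.25,0,0,0,0,0,-2.5,0,0,0,0])

```text
time_s: 4.92
position: [0.5748, 0.0398, 0.1046]
tcp_rot: [[-0.25, -0.002, 0.968], [-0.968, 0.0, -0.25], [0.0, -1.0, -0.002]]
force: [-3.0, 1.0, -5.2]
opening: 0.155
```

Call:
jog_arm(motion=[0,-1.25,0,0,0,0,0,-2.5,0,0,0,0])

```text
time_s: 5.18
position: [0.5748, 0.0397, 0.1073]
tcp_rot: [[-0.25, -0.002, 0.968], [-0.968, 0.0, -0.25], [0.0, -1.0, -0.002]]
force: [-3.4, 0.3, -6.1]
opening: 0.159
```

Call:
jog_arm(motion=[0,-1.25,0,0,0,0,0,-2.5,0,0,0,0])

```text
time_s: 5.42
position: [0.5748, 0.0397, 0.1096]
tcp_rot: [[-0.25, -0.002, 0.968], [-0.968, 0.0, -0.25], [0.0, -1.0, -0.002]]
force: [-4.2, 0.9, -8.9]
opening: 0.157
```

Call:
jog_arm(motion=[0,-1.25,0,0,0,0,0,-2.5,0,0,0,0])

```text
time_s: 5.68
position: [0.5748, 0.0397, 0.1122]
tcp_rot: [[-0.25, -0.002, 0.968], [-0.968, 0.0, -0.25], [0.0, -1.0, -0.002]]
force: [-5.0, 0.7, -10.5]
opening: 0.152
```

Call:
jog_arm(motion=[0,-1.25,0,0,0,0])

```text
time_s: 5.8
position: [0.5749, 0.0397, 0.1134]
tcp_rot: [[-0.25, -0.002, 0.968], [-0.968, 0.0, -0.25], [0.0, -1.0, -0.002]]
force: [-4.3, 1.1, -11.2]
opening: 0.156
```

Call:
jog_arm(motion=[0,-1.25,0,0,0,0])

```text
time_s: 5.92
position: [0.5749, 0.0397, 0.1147]
tcp_rot: [[-0.25, -0.002, 0.968], [-0.968, 0.0, -0.25], [0.0, -1.0, -0.002]]
force: [-4.1, -0.1, -12.2]
opening: 0.154
```

Call:
jog_arm(motion=[0,-1.25,0,0,0,0])

```text
time_s: 6.05
position: [0.5749, 0.0396, 0.1159]
tcp_rot: [[-0.25, -0.002, 0.968], [-0.968, 0.0, -0.25], [0.0, -1.0, -0.002]]
force: [-6.5, -0.1, -12.1]
opening: 0.155
```

Call:
jog_arm(motion=[0,-1.25,0,0,0,0])

```text
time_s: 6.18
position: [0.5749, 0.0397, 0.1172]
tcp_rot: [[-0.25, -0.002, 0.968], [-0.968, 0.0, -0.25], [0.0, -1.0, -0.002]]
force: [-5.0, 1.1, -13.5]
opening: 0.156
```

Call:
jog_arm(motion=[0,-1.25,0,0,0,0])

```text
time_s: 6.3
position: [0.5749, 0.0397, 0.1184]
tcp_rot: [[-0.25, -0.002, 0.968], [-0.968, 0.0, -0.25], [0.0, -1.0, -0.002]]
force: [-5.0, -0.2, -13.6]
opening: 0.156
```

Call:
jog_arm(motion=[0,-1.25,0,0,0,0])

```text
time_s: 6.42
position: [0.5749, 0.0396, 0.1196]
tcp_rot: [[-0.25, -0.002, 0.968], [-0.968, 0.0, -0.25], [0.0, -1.0, -0.002]]
force: [-4.4, 0.4, -15.4]
opening: 0.158
```

Call:
jog_arm(motion=[0,-1.25,0,0,0,0])

```text
time_s: 6.55
position: [0.5749, 0.0397, 0.1209]
tcp_rot: [[-0.25, -0.002, 0.968], [-0.968, 0.0, -0.25], [0.0, -1.0, -0.002]]
force: [-4.9, 0.4, -15.0]
opening: 0.155
```

Call:
jog_arm(motion=[0,-1.25,0,0,0,0])

```text
time_s: 6.68
position: [0.5749, 0.0397, 0.1226]
tcp_rot: [[-0.25, -0.002, 0.968], [-0.968, 0.0, -0.25], [0.0, -1.0, -0.002]]
force: [-6.0, 0.5, -11.1]
opening: 0.156
```

Click 1 came at z≈0.1218 (15.4 → 11.1 N).

Call:
jog_arm(motion=[0,-1.25,0,0,0,0])

```text
time_s: 6.8
position: [0.5749, 0.0397, 0.124]
tcp_rot: [[-0.25, -0.001, 0.968], [-0.968, 0.0, -0.25], [0.0, -1.0, -0.001]]
force: [-7.0, -0.4, -11.9]
opening: 0.158
```

Call:
jog_arm(motion=[0,-1.25,0,0,0,0])

```text
time_s: 6.92
position: [0.5749, 0.0397, 0.1251]
tcp_rot: [[-0.25, -0.001, 0.968], [-0.968, 0.0, -0.25], [0.0, -1.0, -0.001]]
force: [-5.3, -2.4, -12.7]
opening: 0.157
```

Call:
jog_arm(motion=[0,-1.25,0,0,0,0])

```text
time_s: 7.05
position: [0.5749, 0.0397, 0.1262]
tcp_rot: [[-0.25, -0.001, 0.968], [-0.968, 0.0, -0.25], [0.0, -1.0, -0.001]]
force: [-5.4, -0.4, -13.4]
opening: 0.159
```

Call:
jog_arm(motion=[0,-1.25,0,0,0,0])

```text
time_s: 7.18
position: [0.5749, 0.0397, 0.1273]
tcp_rot: [[-0.25, -0.001, 0.968], [-0.968, 0.0, -0.25], [0.0, -1.0, -0.001]]
force: [-5.1, 0.1, -15.0]
opening: 0.154
```

Call:
jog_arm(motion=[0,-1.25,0,0,0,0])

```text
time_s: 7.3
position: [0.5749, 0.0396, 0.1285]
tcp_rot: [[-0.25, -0.002, 0.968], [-0.968, 0.0, -0.25], [0.0, -1.0, -0.001]]
force: [-4.3, -0.5, -14.9]
opening: 0.157
```

Call:
jog_arm(motion=[0,-1.25,0,0,0,0])

```text
time_s: 7.42
position: [0.5749, 0.0397, 0.1301]
tcp_rot: [[-0.25, -0.001, 0.968], [-0.968, 0.0, -0.25], [0.0, -1.0, -0.001]]
force: [-5.7, 0.3, -10.7]
opening: 0.154
```

Click 2 came at z≈0.129, about 8 mm after the first at a similar load.

Call:
jog_arm(motion=[0,-1.25,0,0,0,0])

```text
time_s: 7.55
position: [0.5749, 0.0397, 0.1315]
tcp_rot: [[-0.25, -0.001, 0.968], [-0.968, 0.0, -0.25], [0.0, -1.0, -0.001]]
force: [-6.3, 0.3, -11.4]
opening: 0.155
```

Call:
jog_arm(motion=[0,-1.25,0,0,0,0])

```text
time_s: 7.68
position: [0.5748, 0.0397, 0.1327]
tcp_rot: [[-0.25, -0.001, 0.968], [-0.968, -0.0, -0.25], [0.0, -1.0, -0.001]]
force: [-6.0, -0.3, -12.0]
opening: 0.155
```

Call:
jog_arm(motion=[0,-1.25,0,0,0,0])

```text
time_s: 7.8
position: [0.5749, 0.0397, 0.1338]
tcp_rot: [[-0.25, -0.001, 0.968], [-0.968, 0.0, -0.25], [0.0, -1.0, -0.001]]
force: [-5.5, 0.4, -13.1]
opening: 0.157
```

Call:
jog_arm(motion=[0,-1.25,0,0,0,0])

```text
time_s: 7.92
position: [0.5749, 0.0396, 0.1349]
tcp_rot: [[-0.25, -0.001, 0.968], [-0.968, -0.0, -0.25], [0.0, -1.0, -0.001]]
force: [-4.9, 0.2, -14.8]
opening: 0.161
```

Call:
jog_arm(motion=[0,-1.25,0,0,0,0])

```text
time_s: 8.05
position: [0.5748, 0.0397, 0.136]
tcp_rot: [[-0.25, -0.001, 0.968], [-0.968, -0.0, -0.25], [0.0, -1.0, -0.001]]
force: [-5.4, 0.1, -16.1]
opening: 0.16
```

Call:
jog_arm(motion=[0,-1.25,0,0,0,0])

```text
time_s: 8.18
position: [0.5749, 0.0397, 0.1373]
tcp_rot: [[-0.25, -0.001, 0.968], [-0.968, 0.0, -0.25], [0.0, -1.0, -0.001]]
force: [-6.2, 0.5, -9.9]
opening: 0.157
```

Call:
jog_arm(motion=[0,-1.25,0,0,0,0])

```text
time_s: 8.3
position: [0.5749, 0.0397, 0.139]
tcp_rot: [[-0.25, -0.001, 0.968], [-0.968, 0.0, -0.25], [0.0, -1.0, -0.001]]
force: [-6.1, -1.2, -10.8]
opening: 0.157
```

Click 3 came at z≈0.137. I'll check it independently with a scene picture.

```bash
python3 - <<'E'
from h import *
D=cap('scene','s3')
print(bot.read_state()['force'])
z=D['im'][160:300,230:350]
cv2.imwrite('pics/z3.png',cv2.resize(z,None,fx=5,fy=5,interpolation=cv2.INTER_CUBIC)[:,:,::-1])
E
```

```text
[ -6.67319559   0.36260158 -11.87980072]
```

View pics/z3.png

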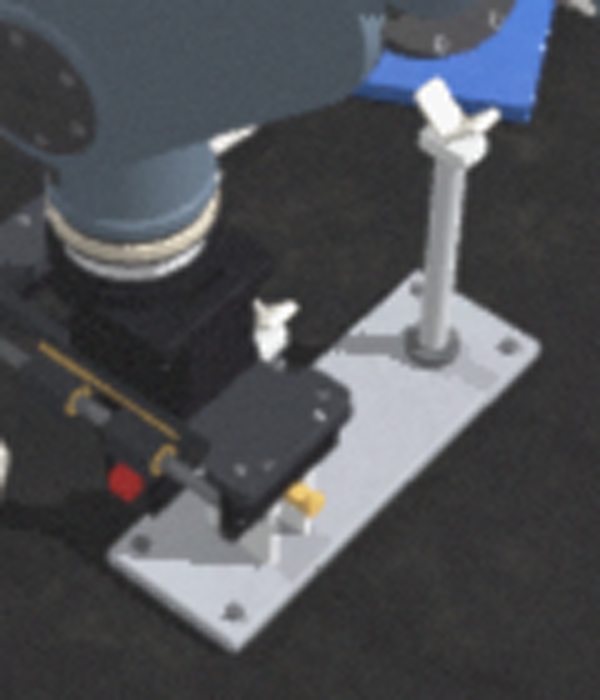

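The scene zoom shows the prop V's near wing risen from about (290,350) to (292,307). I'll measure that as a height.

```bash
python3 - <<'E'
from h import *
v,u=np.mgrid[:420,:560]
for n,b in(('scene0',(284,291,225,240)),('s3',(281,291,216,233)),):
    D=load(n);W=cloud(D);im=D['im'].astype(int)
    m=(u>=b[0])&(u<=b[1])&(v>=b[2])&(v<=b[3])&(im.min(-1)>140)&(W[...,2]>.1)
    p=W[m];y=p@np.array([-.9681,.2504,0]);print(n,m.sum(),np.sort(p[:,2])[-8:].round(4)); 
    q=p[y>np.nanmax(y)-.004] ; q=p[y>-.54];print(len(q),q.round(3)[:12])
E
```

```text
scene0 29 [0.1614 0.1615 0.1615 0.1623 0.1624 0.1627 0.1633 0.1635]
29 [[ 0.547 -0.038  0.153]
 [ 0.544 -0.037  0.155]
 [ 0.541 -0.035  0.16 ]
 [ 0.537 -0.033  0.163]
 [ 0.535 -0.034  0.163]
 [ 0.543 -0.028  0.161]
 [ 0.541 -0.03   0.16 ]
 [ 0.538 -0.03   0.162]
 [ 0.536 -0.03   0.164]
 [ 0.542 -0.026  0.16 ]
 [ 0.539 -0.026  0.162]
 [ 0.537 -0.028  0.161]]
s3 59 [0.1917 0.1917 0.1919 0.1925 0.1926 0.1928 0.1928 0.1936]
54 [[ 0.537 -0.038  0.191]
 [ 0.547 -0.037  0.183]
 [ 0.544 -0.035  0.187]
 [ 0.54  -0.031  0.193]
 [ 0.538 -0.033  0.192]
 [ 0.536 -0.034  0.192]
 [ 0.549 -0.034  0.182]
 [ 0.545 -0.031  0.187]
 [ 0.541 -0.028  0.192]
 [ 0.539 -0.031  0.19 ]
 [ 0.537 -0.032  0.19 ]
 [ 0.535 -0.033  0.19 ]]
```

The column has risen about 29.5 mm. That lies between notches 3 (24) and 4 (32), so it agrees with 3 clicks.

Call:
jog_arm(motion=[0,-1.25,0,0,0,0])

```text
time_s: 8.48
position: [0.5749, 0.0397, 0.1402]
tcp_rot: [[-0.25, -0.001, 0.968], [-0.968, 0.0, -0.25], [0.0, -1.0, -0.001]]
force: [-5.3, -0.4, -11.7]
opening: 0.154
```

Call:
jog_arm(motion=[0,-1.25,0,0,0,0])

```text
time_s: 8.6
position: [0.5749, 0.0397, 0.1414]
tcp_rot: [[-0.25, -0.001, 0.968], [-0.968, -0.0, -0.25], [0.0, -1.0, -0.001]]
force: [-6.7, 0.2, -13.0]
opening: 0.158
```

Call:
jog_arm(motion=[0,-1.25,0,0,0,0])

```text
time_s: 8.72
position: [0.5749, 0.0397, 0.1424]
tcp_rot: [[-0.25, -0.001, 0.968], [-0.968, -0.0, -0.25], [0.0, -1.0, -0.001]]
force: [-5.2, 0.4, -14.5]
opening: 0.157
```

Call:
jog_arm(motion=[0,-1.25,0,0,0,0])

```text
time_s: 8.85
position: [0.5748, 0.0397, 0.1435]
tcp_rot: [[-0.25, -0.001, 0.968], [-0.968, 0.0, -0.25], [0.0, -1.0, -0.001]]
force: [-6.1, 0.1, -14.2]
opening: 0.154
```

Call:
jog_arm(motion=[0,-1.25,0,0,0,0])

```text
time_s: 8.98
position: [0.5748, 0.0397, 0.1447]
tcp_rot: [[-0.25, -0.001, 0.968], [-0.968, 0.0, -0.25], [0.0, -1.0, -0.001]]
force: [-4.8, 0.5, -14.4]
opening: 0.158
```

Call:
jog_arm(motion=[0,-1.25,0,0,0,0])

```text
time_s: 9.1
position: [0.5749, 0.0397, 0.1461]
tcp_rot: [[-0.25, -0.001, 0.968], [-0.968, 0.0, -0.25], [0.0, -1.0, -0.001]]
force: [-6.2, 0.4, -9.8]
opening: 0.155
```

Click 4 came at z≈0.1452. One more to go.

Call:
jog_arm(motion=[0,-1.25,0,0,0,0])

```text
time_s: 9.22
position: [0.5749, 0.0397, 0.1477]
tcp_rot: [[-0.25, -0.001, 0.968], [-0.968, 0.0, -0.25], [0.0, -1.0, -0.001]]
force: [-6.3, -0.2, -10.4]
opening: 0.16
```

Call:
jog_arm(motion=[0,-1.25,0,0,0,0])

```text
time_s: 9.35
position: [0.5749, 0.0397, 0.149]
tcp_rot: [[-0.25, -0.001, 0.968], [-0.968, -0.0, -0.25], [0.0, -1.0, -0.001]]
force: [-5.0, 0.1, -12.8]
opening: 0.159
```

Call:
jog_arm(motion=[0,-1.25,0,0,0,0])

```text
time_s: 9.48
position: [0.5749, 0.0397, 0.1501]
tcp_rot: [[-0.25, -0.001, 0.968], [-0.968, -0.0, -0.25], [0.0, -1.0, -0.001]]
force: [-6.7, 0.1, -13.1]
opening: 0.156
```

Call:
jog_arm(motion=[0,-1.25,0,0,0,0])

```text
time_s: 9.6
position: [0.5748, 0.0397, 0.1512]
tcp_rot: [[-0.25, -0.001, 0.968], [-0.968, -0.0, -0.25], [0.0, -1.0, -0.001]]
force: [-5.0, -0.1, -14.7]
opening: 0.155
```

Call:
jog_arm(motion=[0,-1.25,0,0,0,0])

```text
time_s: 9.72
position: [0.5749, 0.0396, 0.1523]
tcp_rot: [[-0.25, -0.001, 0.968], [-0.968, -0.0, -0.25], [0.0, -1.0, -0.001]]
force: [-5.2, -0.2, -15.0]
opening: 0.162
```

Call:
jog_arm(motion=[0,-1.25,0,0,0,0])

```text
time_s: 9.85
position: [0.5748, 0.0397, 0.1534]
tcp_rot: [[-0.25, -0.002, 0.968], [-0.968, 0.0, -0.25], [0.0, -1.0, -0.001]]
force: [-4.9, -0.4, -14.8]
opening: 0.158
```

Call:
jog_arm(motion=[0,-0.8,0,0,0,0])

```text
time_s: 9.98
position: [0.5749, 0.0397, 0.1548]
tcp_rot: [[-0.25, -0.001, 0.968], [-0.968, 0.0, -0.25], [0.0, -1.0, -0.001]]
force: [-6.3, -0.5, -11.6]
opening: 0.157
```

Click 5: 14.8 → 11.6 N with a jump in z. I'll confirm from the scene before letting down.

```bash
python3 - <<'E'
from h import *
D=cap('scene','s5');W=cloud(D);im=D['im'].astype(int)
s=bot.read_state();print(s['force'],s['position'],s['time_s'])
v,u=np.mgrid[:420,:560]
b=(280,292,206,228)
m=(u>=b[0])&(u<=b[1])&(v>=b[2])&(v<=b[3])&(im.min(-1)>140)&(W[...,2]>.1)
p=W[m];y=p@np.array([-.9681,.2504,0]);print(m.sum(),np.sort(p[:,2])[-12:].round(4),p[y>-.54][:14].round(3))
z=D['im'][160:300,230:350]
cv2.imwrite('pics/z5.png',cv2.resize(z,None,fx=5,fy=5,interpolation=cv2.INTER_CUBIC)[:,:,::-1])
E
```

```text
[-7.24338009  0.99144707 -9.85607181] [0.57494375 0.03972496 0.1549833 ] 10.025
58 [0.2059 0.2059 0.206  0.2062 0.2063 0.2064 0.2064 0.207  0.207  0.2071
 0.2087 0.2097] [[ 0.546 -0.039  0.2  ]
 [ 0.542 -0.036  0.205]
 [ 0.539 -0.036  0.206]
 [ 0.537 -0.036  0.207]
 [ 0.547 -0.036  0.198]
 [ 0.542 -0.03   0.206]
 [ 0.539 -0.029  0.21 ]
 [ 0.538 -0.033  0.206]
 [ 0.536 -0.033  0.207]
 [ 0.547 -0.03   0.201]
 [ 0.543 -0.027  0.206]
 [ 0.54  -0.026  0.209]
 [ 0.539 -0.029  0.206]
 [ 0.536 -0.029  0.207]]
```

View pics/z5.png

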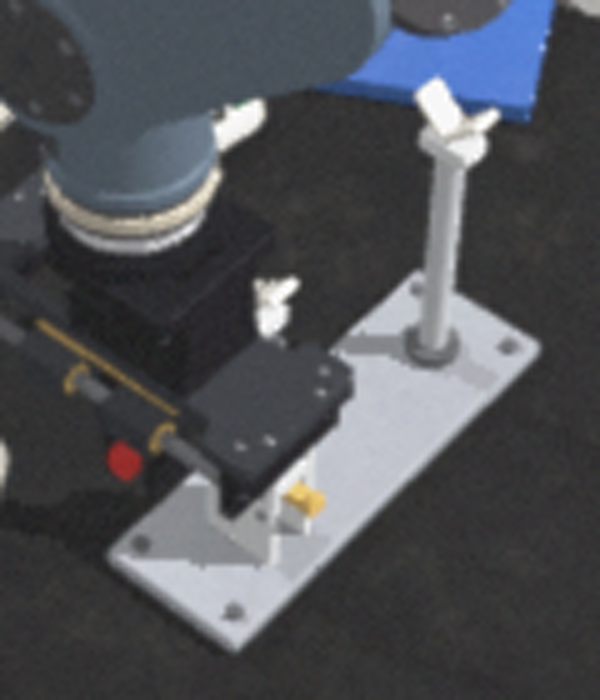

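The scene puts the column at about +44.5 mm, between 40 and 48, so exactly 5 clicks. Next I lower the handle gently and release.

Call:
jog_arm(motion=[0,2,0,0,0,0,0,4,0,0,0,0,0,6,0,0,0,0,0,8,0,0,0,0,0,10,0,0,0,0,0,12,0,0,0,0,0,14,0,0,0,0,0,15.5,0,0,0,0,0,16.5,0,0,0,0,0,16.5,0,0,0,0])

```text
time_s: 11.28
position: [0.575, 0.0398, 0.1399]
tcp_rot: [[-0.25, -0.001, 0.968], [-0.968, 0.0, -0.25], [0.0, -1.0, -0.001]]
force: [-7.4, 1.1, -2.5]
opening: 0.157
```

Call:
jog_arm(motion=[0,0,0,0,0,0,0,0,0,0,0,0,0,0,0,0,0,0,0,0,0,0,0,0], gripper=0.6)

```text
time_s: 11.78
position: [0.578, 0.0393, 0.1397]
tcp_rot: [[-0.25, 0.006, 0.968], [-0.968, -0.001, -0.25], [-0.001, -1.0, 0.006]]
force: [0.3, -0.1, -0.0]
opening: 0.522
```

```bash
python3 - <<'E'
from plan import *
moved([0,-57.05+16.5,0],[0,0,0])
print(delta([.5752,.0401,.30],-14.47))
# tube: centre, pick yaw options
print(delta([.469,.265,.30],76.1))
E
```

```text
cmd [0.5752 0.0401 0.1385] yaw -14.47
(array([  -0. , -161.5,    0. ]), array([ 0., -0.,  0.]))
(array([-191.2, -161.5, -159. ]), array([ -0. , -90.6,  -0. ]))
```

Call:
jog_arm(motion=[0,-15,0,0,0,0,0,-40,0,0,0,0,0,-80,0,0,0,0,0,-130,0,0,0,0,20,-180,0,0,0,0,65,-222,0,0,0,0,110,-222,0,0,0,0,155,-222,0,0,0,0,190,-222,0,0,0,0,190,-222,0,0,0,0,190,-222,0,0,0,0], gripper=1)

```text
time_s: 13.15
position: [0.5282, -0.1438, 0.3608]
tcp_rot: [[-0.25, 0.001, 0.968], [-0.968, 0.0, -0.25], [-0.001, -1.0, 0.001]]
force: [0.1, 0.2, -0.0]
opening: 0.998
```

```bash
cat > vs.py <<'E'
from h import *
from scipy.optimize import least_squares
def seats(D,boxes):
    W=cloud(D);im=D['im'].astype(int);R,B=im[...,0],im[...,2]
    v,u=np.mgrid[:420,:560];a=np.radians(75.5);ex=np.array([np.cos(a),np.sin(a),0]);ey=np.array([-ex[1],ex[0],0])
    for n,b in boxes:
        m=(u>=b[0])&(u<=b[1])&(v>=b[2])&(v<=b[3])&(R>150)&(abs(R-B)<25)&(W[...,2]>.17)
        q=W[m];y=q@ey;x=q@ex
        k=abs(y-np.median(y))<.014;q2=q[k];y2=y[k]
        r=least_squares(lambda s:(q2[:,2]-s[1]-np.abs(y2-s[0])),[np.median(y),q2[:,2].min()+.01],loss='soft_l1',f_scale=.001)
        xm=(x.min()+x.max())/2;print(n,m.sum(),(x.min(),x.max()),'seat',ex*xm+ey*r.x[0]+np.array([0,0,r.x[1]+.0177]))
E
python3 - <<'E'
from vs import *
from plan import *
moved([190,-222,0],[0,0,0])
s=bot.read_state();print(s['time_s'],s['position'],s['tcp_rot'].round(4),s['force'])
D=cap('wrist','w4')
seats(D,(('prop',(245,312,55,100)),('fixed',(252,305,220,250))))
W=cloud(D);im=D['im'].astype(int)
E
```

```text
cmd [ 0.5277 -0.1439  0.3606] yaw -14.47
13.15 [ 0.52818093 -0.14384412  0.36078378] [[-2.501e-01  1.200e-03  9.682e-01]
 [-9.682e-01  3.000e-04 -2.501e-01]
 [-6.000e-04 -1.000e+00  1.100e-03]] [ 0.09471744  0.24591198 -0.02746042]
prop 972 (np.float64(0.09552850527784003), np.float64(0.11738184549511864)) seat [ 0.55685151 -0.03405401  0.202497  ]
fixed 748 (np.float64(-0.06289994487598352), np.float64(-0.0432657000460676)) seat [ 0.51693057 -0.1885166   0.20224913]
```

View pics/w4.png

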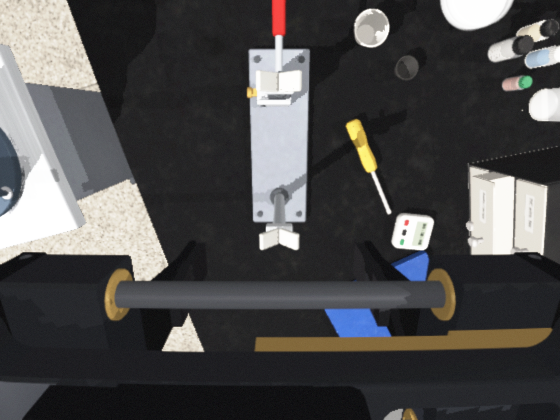

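The prop and fixed seats now measure 0.2025 and 0.2022 m, so they are level, with the handle free. I'll move over the tube for a closer look.

```bash
python3 - <<'E'
from plan import *
print(delta([.473,.264,.35],76.1))
E
```

```text
(array([-381.3,   10.6, -154.9]), array([ -0. , -90.6,  -0. ]))
```

Call:
jog_arm(motion=[-38,0,-15,0,-9,0,-76,2,-31,0,-18,0,-114,3,-46,0,-27,0,-152,4,-62,0,-36,0,-190,5,-77,0,-45,0,-228,6,-93,0,-54,0,-266,7,-108,0,-63,0,-304,8,-124,0,-72,0,-342,9,-139,0,-81,0,-381,10,-155,0,-90.6,0,-381,10,-155,0,-90.6,0,-381,10,-155,0,-90.6,0,-381,10,-155,0,-90.6,0])

```text
time_s: 14.82
position: [0.4732, 0.2627, 0.3502]
tcp_rot: [[0.971, 0.0, 0.241], [-0.241, -0.0, 0.971], [0.0, -1.0, -0.0]]
force: [0.5, -0.8, -0.2]
opening: 1.002
```

```bash
python3 - <<'E'
from h import *
from plan import *
moved([-381,10,-155],[0,-90.6,0])
s=bot.read_state();print(s['time_s'],s['position'],s['joint_positions'].round(1))
D=cap('wrist','w5');W=cloud(D);im=D['im'].astype(int)
v,u=np.mgrid[:420,:560]
m=(W[...,2]>.006)&(W[...,2]<.035)&(im.min(-1)>90)&(np.hypot(W[...,0]-.473,W[...,1]-.264)<.15)&(v<255)
p=W[m];c=np.median(p,0);U,S,V=np.linalg.svd(p[:,:2]-c[:2],full_matrices=False);d=V[0];t=(p[:,:2]-c[:2])@d;w=(p[:,:2]-c[:2])@np.array([-d[1],d[0]])
print(m.sum(),d,np.percentile(t,[0,.5,99.5,100]),np.percentile(w,[1,50,99]),np.percentile(p[:,2],[5,50,95,99]))
tm=(np.percentile(t,.3)+np.percentile(t,99.7))/2; print('mid',c[:2]+d*tm)
top=p[p[:,2]>np.percentile(p[:,2],90)];print('top line',top.mean(0))
for e in(-1,1):
    k=(t*e>.08);print(e,p[k].mean(0), (w[k].min()+w[k].max())/2)
E
```

```text
cmd [0.4728 0.2638 0.3505] yaw 76.13
14.825 [0.47321666 0.26271203 0.35021107] [ 17.2  17.3  86.1  -0.   76.6 -58.8]
2648 [ 0.97032953 -0.24178629] [-0.11319776 -0.11214109  0.14521568  0.14734998] [-0.01157343  0.00047446  0.01270927] [0.01570966 0.02254848 0.02505813 0.02570555]
mid [0.4738962  0.26146654]
top line [0.46662557 0.26418005 0.02515717]
-1 [0.3637463  0.28942129 0.02165704] 0.0005181608398666564
1 [0.56750935 0.23856733 0.02168069] 0.0002990904298515954
```

View pics/w5.png

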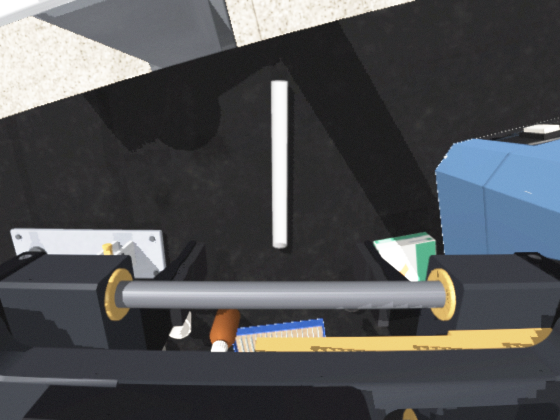

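The tube lies at column 280, rows 81-247, full 260 mm visible. Its mid is (0.474, 0.262) and the jaw yaw is right, so I'll descend to grasp.

```bash
python3 - <<'E'
from plan import *
print(delta([.474,.2623,.026],76.0))
E
```

```text
(array([  1.5, 324.5,  -1.1]), array([0. , 0.1, 0. ]))
```

Call:
jog_arm(motion=[0,30,0,0,0,0,1,80,-1,0,0,0,1.5,130,-1,0,0.1,0,1.5,180,-1,0,0.1,0,1.5,225,-1,0,0.1,0,1.5,260,-1,0,0.1,0,1.5,285,-1,0,0.1,0,1.5,300,-1,0,0.1,0,1.5,310,-1,0,0.1,0,1.5,318,-1,0,0.1,0,1.5,324,-1,0,0.1,0,1.5,324,-1,0,0.1,0], gripper=0.7)

```text
time_s: 16.38
position: [0.4744, 0.262, 0.0261]
tcp_rot: [[0.97, -0.0, 0.241], [-0.241, -0.0, 0.97], [-0.0, -1.0, -0.0]]
force: [-0.0, 1.0, -0.6]
opening: 0.701
```

Call:
jog_arm(motion=[0,0,0,0,0,0,0,0,0,0,0,0,0,0,0,0,0,0,0,0,0,0,0,0,0,0,0,0,0,0,0,0,0,0,0,0], gripper=0)

```text
time_s: 17.12
position: [0.4744, 0.262, 0.0262]
tcp_rot: [[0.97, 0.0, 0.241], [-0.241, 0.0, 0.97], [0.0, -1.0, 0.0]]
force: [-0.6, -1.4, 1.5]
opening: 0.281
```

The tube is gripped (24.5 mm). I'll lift, then turn it towards the stand.

Call:
jog_arm(motion=[0,-3,0,0,0,0,0,-10,0,0,0,0,0,-25,0,0,0,0,0,-45,0,0,0,0,0,-70,0,0,0,0,0,-100,0,0,0,0,0,-130,0,0,0,0,0,-160,0,0,0,0,0,-190,0,0,0,0,0,-220,0,0,0,0,0,-245,0,0,0,0,0,-262,0,0,0,0,0,-272,0,0,0,0,0,-274,0,0,0,0,0,-274,0,0,0,0])

```text
time_s: 19.0
position: [0.4739, 0.2619, 0.2997]
tcp_rot: [[0.97, -0.001, 0.241], [-0.241, -0.0, 0.97], [-0.001, -1.0, -0.001]]
force: [0.3, -0.0, -1.3]
opening: 0.277
```

```bash
python3 - <<'E'
from h import *
from plan import *
moved([1.5,324,-1],[0,.1,0]);moved([0,-274,0],[0,0,0])
s=bot.read_state();print(s['time_s'],s['position'],s['force'],s['moment'],s['opening'])
print(delta([.5368,-.1115,.30],-14.5))
D=cap('wrist','w6')
E
```

```text
cmd [0.474  0.2624 0.0265] yaw 76.03
cmd [0.474  0.2624 0.3006] yaw 76.03
19.0 [0.47394771 0.2618585  0.29970715] [ 0.28371358 -0.03335586 -1.31836876] [ 0.06187778 -0.15253924 -0.03353734] 0.27718732843268806
(array([ 151.2,    0.5, -347.7]), array([ 0. , 90.5,  0. ]))
```

View pics/w6.png

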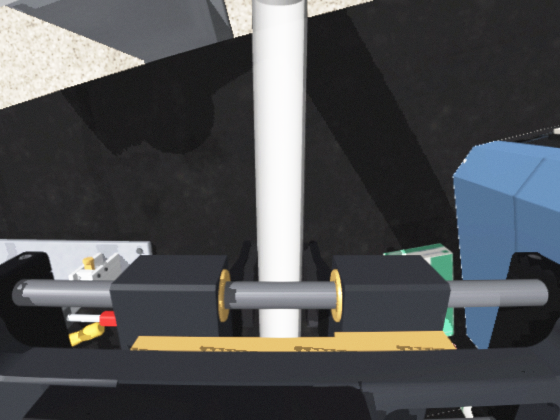

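The tube is held and fills columns 253-306. I'll measure its level in the hand.

```bash
python3 - <<'E'
from h import *
D=load('w6');W=cloud(D);im=D['im']
s=bot.read_state();R=s['tcp_rot'];P=s['position']
L=(W-P)@R*1000
v,u=np.mgrid[:420,:560]
m=(v<235)&(abs(L[...,2])<20)&(L[...,1]>-20)&(L[...,1]<30)
p=L[m];print(m.sum(),p.min(0),p.max(0))
for x0 in range(-140,-20,15):
    q=p[(p[:,0]>x0)&(p[:,0]<x0+15)]
    if len(q)>10: print(x0+7,len(q),'top y',np.percentile(q[:,1],[2,10]).round(1),'z',q[:,2].min().round(1),q[:,2].max().round(1))
E
```

```text
12058 [-127.66194047   -0.55181989  -12.27468205] [-18.160109    14.3079581   13.00251294]
-133 96 top y [2.9 4.3] z -11.7 12.6
-118 2142 top y [0.8 1.4] z -11.9 13.0
-103 2011 top y [0.8 1.5] z -12.3 12.8
-88 1851 top y [0.8 1.5] z -12.2 12.7
-73 1716 top y [0.8 1.4] z -12.1 12.8
-58 1563 top y [0.8 1.5] z -12.0 12.8
-43 1426 top y [0.8 1.4] z -12.1 12.6
-28 1236 top y [0.9 1.5] z -12.2 12.8
```

Call:
jog_arm(motion=[5,0,-12,0,3,0,16,0,-37,0,10,0,30,0,-70,0,18,0,45,0,-104,0,27,0,60,0,-139,0,36,0,75,0,-174,0,45,0,91,0,-209,0,54,0,106,0,-243,0,63,0,120,0,-277,0,72,0,135,0,-310,0,81,0,146,0,-335,0,87,0,151,0.5,-348,0,90.5,0,151,0.5,-348,0,90.5,0,151,0.5,-348,0,90.5,0,151,0.5,-348,0,90.5,0])

```text
time_s: 20.92
position: [0.5366, -0.1115, 0.2995]
tcp_rot: [[-0.249, -0.0, 0.969], [-0.969, 0.0, -0.249], [-0.0, -1.0, -0.001]]
force: [-0.6, 0.5, -0.5]
opening: 0.276
```

```bash
python3 - <<'E'
from h import *
from plan import *
moved([151,.5,-348],[0,90.5,0])
s=bot.read_state();print(s['time_s'],s['position'],s['tcp_rot'].round(4),s['force'],s['opening'])
D=cap('wrist','w7');D2=cap('scene','s7')
z=D2['im'][100:310,200:400]
cv2.imwrite('pics/z7.png',cv2.resize(z,None,fx=3.5,fy=2.8*1.25,interpolation=cv2.INTER_CUBIC)[:580,:,::-1])
E
```

```text
cmd [ 0.5365 -0.1117  0.3   ] yaw -14.47
20.925 [ 0.53660915 -0.11145663  0.29951606] [[-2.490e-01 -4.000e-04  9.685e-01]
 [-9.685e-01  3.000e-04 -2.490e-01]
 [-2.000e-04 -1.000e+00 -5.000e-04]] [-0.62063904  0.49022344 -0.48080412] 0.2755952879495001
```

View pics/w7.png

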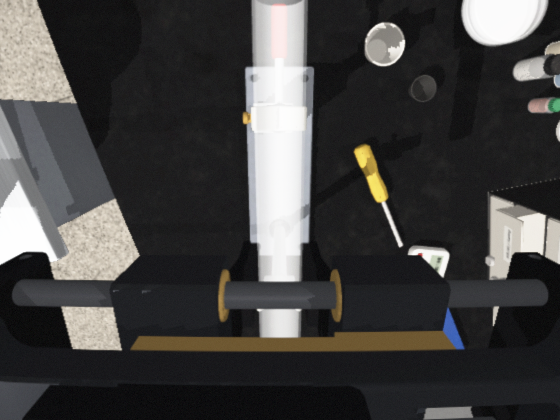

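View pics/z7.png

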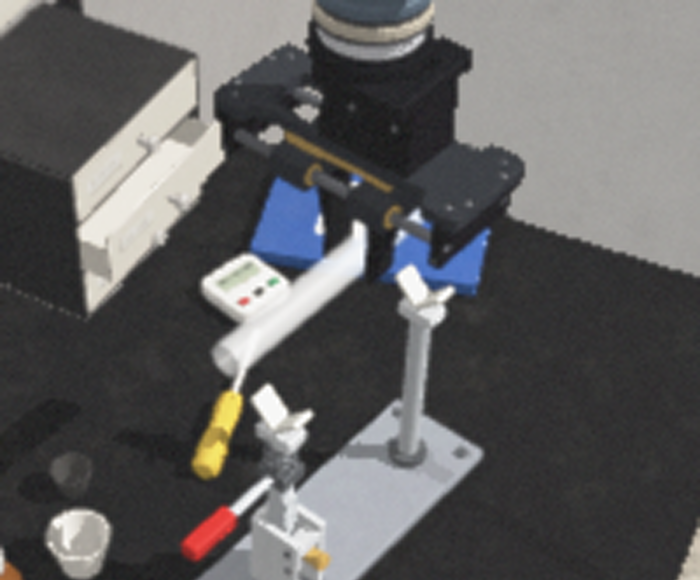

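The wrist view shows the tube lined up over the prop V (279,117), and the scene view shows it level above both Vs. I'll lower it to just above the seats.

Call:
jog_arm(motion=[0,8,0,0,0,0,0,20,0,0,0,0,0,34,0,0,0,0,0,48,0,0,0,0,0,60,0,0,0,0,0,69,0,0,0,0,0,75,0,0,0,0,0,78,0,0,0,0,0,79,0,0,0,0,0,79,0,0,0,0])

```text
time_s: 22.28
position: [0.5371, -0.1122, 0.2209]
tcp_rot: [[-0.25, 0.001, 0.968], [-0.968, -0.0, -0.25], [0.0, -1.0, 0.001]]
force: [0.7, -0.1, -0.5]
opening: 0.276
```

Call:
jog_arm(motion=[0,1,0,0,0,0,0,2,0,0,0,0])

```text
time_s: 22.52
position: [0.537, -0.1122, 0.2188]
tcp_rot: [[-0.25, 0.0, 0.968], [-0.968, -0.0, -0.25], [0.0, -1.0, 0.0]]
force: [-0.8, -0.5, -1.6]
opening: 0.279
```

Call:
jog_arm(motion=[0,0.5,0,0,0,0,0,1,0,0,0,0])

```text
time_s: 22.78
position: [0.5369, -0.1121, 0.2184]
tcp_rot: [[-0.25, 0.0, 0.968], [-0.968, -0.0, -0.25], [0.0, -1.0, 0.0]]
force: [-3.0, 1.2, 6.3]
opening: 0.276
```

Contact came early at z=0.2184, with a sideways push towards −x, so the tube is touching one V wall first. I'll back off slightly and shift sideways.

Call:
jog_arm(motion=[0,-1,0,0,0,0,0,-1,-1.5,0,0,0,0,-1,-1.5,0,0,0])

```text
time_s: 23.15
position: [0.5352, -0.1117, 0.2183]
tcp_rot: [[-0.25, -0.001, 0.968], [-0.968, 0.0, -0.25], [-0.0, -1.0, -0.001]]
force: [0.2, 0.3, -2.0]
opening: 0.274
```

Call:
jog_arm(motion=[0,0.5,0,0,0,0,0,0.5,0,0,0,0])

```text
time_s: 23.4
position: [0.5354, -0.1118, 0.2179]
tcp_rot: [[-0.25, -0.0, 0.968], [-0.968, 0.0, -0.25], [-0.0, -1.0, -0.0]]
force: [0.0, -0.3, -0.4]
opening: 0.278
```

Call:
jog_arm(motion=[0,0.5,0,0,0,0,0,0.5,0,0,0,0])

```text
time_s: 23.65
position: [0.5355, -0.1118, 0.2175]
tcp_rot: [[-0.25, -0.0, 0.968], [-0.968, 0.0, -0.25], [-0.0, -1.0, -0.0]]
force: [-0.4, 0.5, -0.2]
opening: 0.276
```

Call:
jog_arm(motion=[0,0.4,0,0,0,0,0,0.4,0,0,0,0])

```text
time_s: 23.9
position: [0.5355, -0.1118, 0.2173]
tcp_rot: [[-0.25, 0.0, 0.968], [-0.968, -0.0, -0.25], [-0.0, -1.0, 0.0]]
force: [0.9, 0.1, -0.2]
opening: 0.275
```

Call:
jog_arm(motion=[0,0.4,0,0,0,0,0,0.4,0,0,0,0])

```text
time_s: 24.15
position: [0.5356, -0.1118, 0.2172]
tcp_rot: [[-0.25, 0.001, 0.968], [-0.968, -0.0, -0.25], [0.0, -1.0, 0.001]]
force: [-0.9, 0.6, 3.1]
opening: 0.279
```

Call:
jog_arm(motion=[0,0.4,0,0,0,0,0,0.4,0,0,0,0])

```text
time_s: 24.4
position: [0.5356, -0.1119, 0.2171]
tcp_rot: [[-0.25, 0.001, 0.968], [-0.968, -0.0, -0.25], [0.0, -1.0, 0.001]]
force: [-0.9, 1.3, 5.1]
opening: 0.276
```

```bash
python3 - <<'E'
from h import *
s=bot.read_state();print(s['force'],s['moment'],s['position'])
D2=cap('scene','s8')
z=D2['im'][100:300,200:400]
cv2.imwrite('pics/z8.png',cv2.resize(z,None,fx=3,fy=3,interpolation=cv2.INTER_CUBIC)[:,:,::-1])
D=cap('wrist','w8');W=cloud(D);P=s['position'];R=s['tcp_rot'];L=(W-P)@R*1000
v,u=np.mgrid[:420,:560]
m=(v<235)&(abs(L[...,2])<20)&(L[...,1]>-20)&(L[...,1]<30)
p=L[m]
for x0 in range(-140,-20,15):
    q=p[(p[:,0]>x0)&(p[:,0]<x0+15)]
    if len(q)>10: print(x0+7,len(q),'top y',np.percentile(q[:,1],[2,10]).round(1),'z',q[:,2].min().round(1),q[:,2].max().round(1))
E
```

```text
[-0.93391238  1.32293467  5.08856666] [ 0.10501317  0.12756573 -0.04506971] [ 0.53564695 -0.11185263  0.21711411]
-133 362 top y [0.9 1.9] z -11.0 13.3
-118 2133 top y [1.  1.7] z -11.2 13.7
-103 1987 top y [1.  1.8] z -11.2 13.6
-88 2353 top y [1.2 1.9] z -20.0 20.0
-73 2277 top y [1.1 1.9] z -19.9 20.0
-58 1551 top y [1.1 1.9] z -11.4 13.5
-43 1413 top y [1.2 1.9] z -11.4 13.4
-28 1087 top y [1.2 1.9] z -11.4 13.4
```

View pics/z8.png

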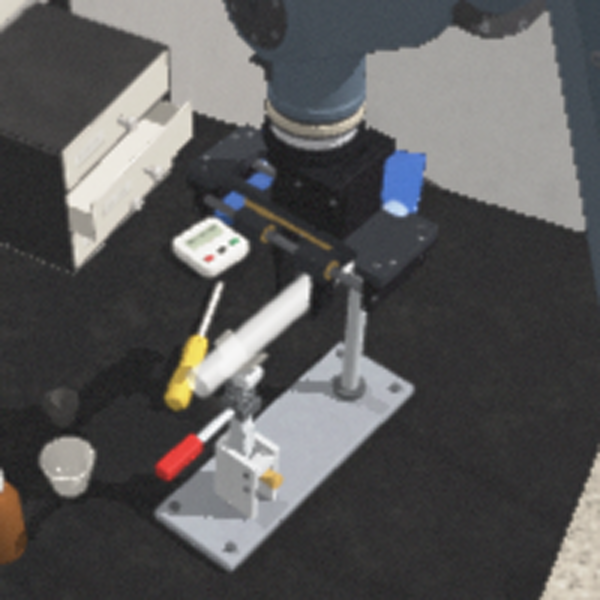

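View pics/w8.png

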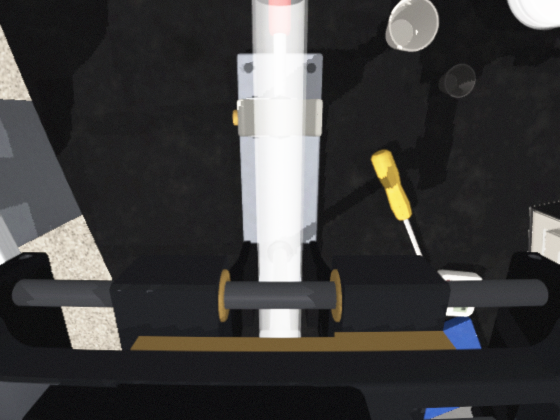

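The wrist view shows the tube (columns 256-305) centred in the prop V (240-322), and the scene view shows it level in both. Contact is about 5 N, so I'll ease it slightly and open.

Call:
jog_arm(motion=[0,-0.4,0,0,0,0,0,-0.4,0,0,0,0])

```text
time_s: 24.75
position: [0.5356, -0.1118, 0.2171]
tcp_rot: [[-0.25, 0.0, 0.968], [-0.968, -0.0, -0.25], [0.0, -1.0, 0.001]]
force: [-0.6, 0.6, 4.5]
opening: 0.278
```

Call:
jog_arm(motion=[0,0,0,0,0,0,0,0,0,0,0,0,0,0,0,0,0,0,0,0,0,0,0,0], gripper=0.6)

```text
time_s: 25.25
position: [0.5354, -0.1118, 0.2165]
tcp_rot: [[-0.25, -0.0, 0.968], [-0.968, 0.0, -0.25], [-0.0, -1.0, -0.0]]
force: [-0.0, -0.5, 0.6]
opening: 0.581
```

```bash
python3 - <<'E'
from h import *
s=bot.read_state();print(s['time_s'],s['force'],s['position'],s['opening'])
D=cap('wrist','w9');W=cloud(D);P=s['position'];R=s['tcp_rot'];L=(W-P)@R*1000
v,u=np.mgrid[:420,:560]
m=(v<235)&(abs(L[...,2])<20)&(L[...,1]>-20)&(L[...,1]<30)
p=L[m]
for x0 in range(-140,-20,15):
    q=p[(p[:,0]>x0)&(p[:,0]<x0+15)]
    if len(q)>10: print(x0+7,len(q),'top y',np.percentile(q[:,1],[2,10]).round(1),'z',q[:,2].min().round(1),q[:,2].max().round(1))
E
```

```text
25.25 [-0.02241326 -0.52001504  0.63557088] [ 0.53536875 -0.11178056  0.21654604] 0.5805165418996996
-133 330 top y [0.4 1.3] z -11.0 13.9
-118 2151 top y [0.4 1.1] z -10.8 14.0
-103 2009 top y [0.4 1.1] z -11.3 13.9
-88 2356 top y [0.5 1.3] z -19.9 20.0
-73 2280 top y [0.6 1.2] z -19.7 19.9
-58 1556 top y [0.6 1.3] z -11.2 13.7
-43 1434 top y [0.5 1.1] z -11.2 13.8
-28 1073 top y [0.6 1.2] z -10.9 13.6
```

View pics/w9.png

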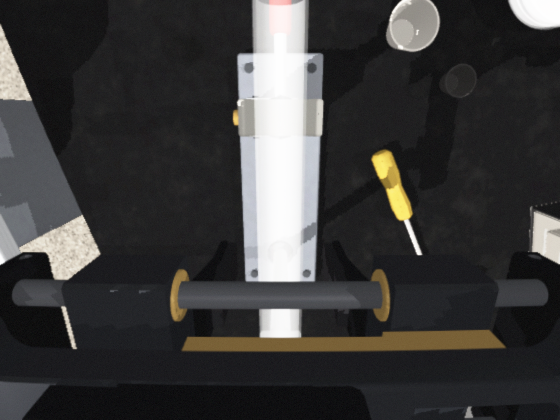

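The tube rests freely, level to about 0.1° (over the seen half). I'll retreat straight up.

Call:
jog_arm(motion=[0,-5,0,0,0,0,0,-15,0,0,0,0,0,-35,0,0,0,0,0,-65,0,0,0,0,0,-100,0,0,0,0,20,-130,0,0,0,0,40,-145,0,0,0,0,45,-147,0,0,0,0,45,-147,0,0,0,0,45,-147,0,0,0,0])

```text
time_s: 26.55
position: [0.5237, -0.1547, 0.3624]
tcp_rot: [[-0.25, -0.002, 0.968], [-0.968, 0.002, -0.25], [-0.001, -1.0, -0.003]]
force: [-1.1, -0.0, -0.7]
opening: 0.6
```

```bash
python3 - <<'E'
from h import *
s=bot.read_state();print(s['time_s'],s['force'],s['position'],s['opening'])
D=cap('wrist','w10');W=cloud(D)
D2=cap('scene','s10')
z=D2['im'][100:300,200:400]
cv2.imwrite('pics/z10.png',cv2.resize(z,None,fx=3,fy=3,interpolation=cv2.INTER_CUBIC)[:,:,::-1])
a=np.radians(75.5);ex=np.array([np.cos(a),np.sin(a),0]);ey=np.array([-ex[1],ex[0],0])
for n,DD in(('w10',D),('s10',D2)):
    W=cloud(DD);x=W@ex;y=W@ey;z=W[...,2]
    m=(abs(y+.5477)<.014)&(z>.205)&(z<.225)&(x>-.13)&(x<.19);m[255:]&=(n!='w10')
    print(n,m.sum(),'x range',np.percentile(x[m],[.2,99.8]),'mid between Vs',(.1056-.0531)/2)
    for x0 in np.arange(-.11,.16,.03):
        k=m&(x>x0)&(x<x0+.03)
        if k.sum()>15: print(round(x0+.015,3),k.sum(),np.percentile(z[k],[50,90]).round(4),((y[k].min()+y[k].max())/2).round(4))
E
```

```text
26.55 [-1.13061855 -0.02039646 -0.65438744] [ 0.52365889 -0.15472763  0.36241867] 0.600494144418873
w10 6586 x range [-0.07627644  0.15637454] mid between Vs 0.02625
-0.065 546 [0.2135 0.2155] -0.5475
-0.035 672 [0.2136 0.2155] -0.5474
-0.005 731 [0.2136 0.2154] -0.5479
0.025 796 [0.2137 0.2154] -0.5475
0.055 877 [0.2138 0.2156] -0.5477
0.085 945 [0.2137 0.2156] -0.5478
0.115 1031 [0.2137 0.2156] -0.5477
0.145 988 [0.2135 0.2154] -0.5478
s10 786 x range [-0.1004944   0.15894967] mid between Vs 0.02625
-0.095 53 [0.2129 0.2156] -0.5458
-0.065 80 [0.2131 0.2161] -0.5464
-0.035 81 [0.2131 0.2158] -0.5465
-0.005 85 [0.2132 0.216 ] -0.5455
0.025 90 [0.2131 0.2157] -0.546
0.055 93 [0.2134 0.2157] -0.5455
0.085 96 [0.2131 0.2156] -0.5468
0.115 105 [0.2134 0.216 ] -0.5463
0.145 103 [0.2134 0.2163] -0.5466
```

View pics/w10.png

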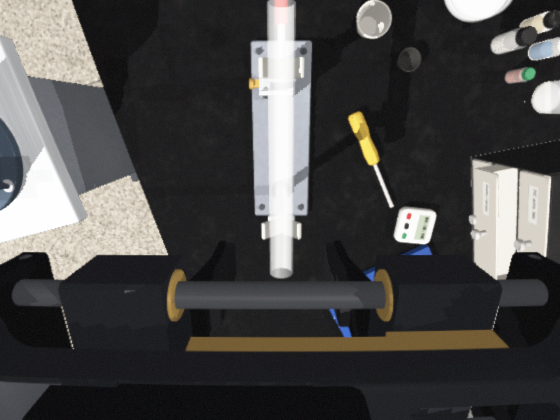

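View pics/z10.png

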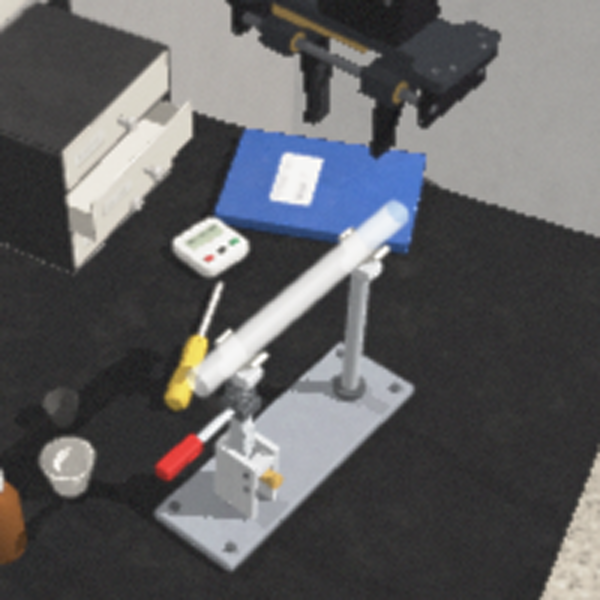

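The tube lies in both Vs (wrist: columns 268-296, down to row 275). It is level within 0.3 mm, centred to about 3 mm, and the arm is clear. Handing in.

```bash
python3 -c "
from rig import bot
print(bot.hand_in())"
```

```text
the job is handed in; nothing more can be done
None
```

The prop was raised five clicks to level, the handle was let go, and the quartz tube now lies in both Vs. I handed the job in at about 26.6 s of the 72 s allowed.

- **Lift:** The Vs started 39.7 mm apart in height, which is 5 notches. I counted 5 force drops. The highest pull I read was 16.1 N, below the 21 N that squeezes the spring solid. Camera heights agreed with the count partway up (29.5 mm) and at the fifth click (44.5 mm).
- **After letting go:** The two V seats measured 0.2025 and 0.2022 m, so the prop is level with the fixed rest.
- **Laying the tube:** My first try touched one V wall about 1.5 mm off line (6.3 N reading, perhaps 8 N with the tube's weight). I backed off, shifted sideways and seated it at about 5 N, below the 15 N limit.
- **Last checks:** The tube is level within about 0.3 mm along its length and its middle is about 3 mm from half-way between the Vs. The gripper was about 120 mm clear, and the other things looked unmoved in the last pictures, though I didn't measure them.
- **One disagreement:** The two cameras differ by about 1.5 mm sideways on where the tube lies, which is within their stated 2 mm calibration.

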